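# Make up a family kit and a traveller's kit at a field health post

## Task

Make up the two care kits from the stock on the desk. The family kit goes in the larger tray with three compartments: the large gel bottle and the pulse oximeter in the two square compartments, one in each, and the thermometer in its case in the long compartment; the traveller's kit goes in the smaller tray with two compartments: the small gel bottle and the tablet jar, one in each. Stand the bottles and the jar upright, lay the oximeter (screen up) and the case flat on the compartment floors, and leave the paper cup and the stamp as they stand.

Things in the scene. Friction and masses are not known exactly. Their poses are not given: they have to be found in the camera images.
- large_gel: Large gel bottle: round pale-grey plastic squeeze bottle with a paper label and a narrower white flip-top cap, 46 mm across, 100 mm tall; straight-sided up to about 68 mm, then a shoulder, and a cap 25 mm across from 76 mm up. About 0.13 kg. Origin at the centre of its underside, z up along its axis; stands upright on the table at the start.
- small_gel: Small gel bottle: the same kind of bottle, 34 mm across, 76 mm tall; straight-sided up to about 51 mm, then a shoulder, and a cap 19 mm across from 58 mm up. About 0.06 kg. Origin at the centre of its underside, z up along its axis; stands upright on the table at the start.
- tablet_jar: Tablet jar: squat round amber-brown jar with a wide ribbed white screw cap, 42 mm across, 64 mm tall; straight-sided glass up to 40 mm, a slight neck, the 41 mm cap from 46 mm up. About 0.05 kg. Origin at the centre of its underside, z up along its axis; stands upright on the table at the start.
- oximeter: Fingertip pulse oximeter: light-grey clip with rounded edges, dark screen on its upper face, a dark slit round its middle; 56 mm long (its x), 32 mm wide (its y), 32 mm high. About 0.05 kg. Origin at the centre of its underside, z up. Lies flat, screen up, at the start.
- thermometer_case: Digital thermometer in its flat grey plastic case, the thermometer showing in the lid: 130 mm long (its x), 28 mm wide (its y), 24 mm high. About 0.06 kg. Origin at the centre of its underside, z up. Lies flat on the table nearest the robot, roughly crosswise (its x near world y).
- family_tray: Larger tray: shallow grey plastic, fixed, 148 (its x) by 164 mm (its y); floor 3 mm thick, walls 4 mm; rim 12 mm, partitions 10 mm above the table. Origin: centre of its underside. Long compartment 60 (x) by 156 mm (y) on the robot's side, centred at x -40 mm, y 0; two square ones, 76 mm, at x +32, y +40 and -40 mm, either for either thing. Left or right of the stock, turned up to 0.3 rad.
- travel_tray: Smaller tray: shallow grey plastic, fixed, 84 (its x) by 164 mm (its y); floor 3 mm thick, walls 4 mm; rim 12 mm, partition 10 mm above the table. Origin: centre of its underside. Two square compartments, 76 mm, centred at x 0, y +40 and -40 mm, either for either thing. On the other side of the stock from the larger tray, turned up to 0.3 rad.
- paper_cup: Empty white paper cup, 65 mm across the rim, 74 mm tall, standing among the stock. Light. Origin at the centre of its underside. Not part of the kits: leave it standing where it is.
- stamp: Rubber stamp: black block 46 by 40 mm with a round wooden knob, 79 mm tall, standing among the stock. Origin at the centre of its underside. Not part of the kits: leave it where it is.

How it is judged:
By the outcome, as a careful person would: the job done as asked, in the order asked, and still so for the second after the job is handed in, with the robot touching nothing.
It also fails if it takes over 120 s, if anything falls off the work surface, if the arm or the gripper's body presses on something with over 40 N, if the wrist force passes 120 N, or if a joint passes its speed limit or range.

## Robot

A 7-joint arm with a two-finger parallel gripper is mounted at the origin on the work surface. World frame = base frame: x ahead of the robot, y to its left, z up, the work surface at z = 0. Lengths are in m, angles in degrees, forces in N, time in s.
With the tool pointing down it reaches from about 0.425 to 0.875 m from the base axis. Payload 4.7 kg.
Tool frame: the origin (TCP) lies at the very end of the fingers, on their centre line; the grasp point (between the pads) lies 19 mm behind it; z points along the fingers, y is the direction in which the jaws open and shut (so a half turn about z gives the same grasp; the last joint's range is limited). The gripper opens to 87 mm and grips with 3 to 60 N. Pads are 19 mm wide; open, the fingers measure 117 mm over their backs; the gripper's body (75 mm by 190 mm) begins 51 mm behind the grasp point.
Start: joints at [77.985, 18.392, -4.016, 83.108, 1.295, 78.541, -3.26], TCP at [0.144, -0.634, 0.223] pointing down, gripper open.
Joint ranges: [-163.93, 163.93], [-17.29, 119.83], [-79.2, 71.16], [3.27, 140.29], [-89.18, 269.18], [5.43, 117.66], [-154.24, 154.24]. Speed limits (degrees/s): [147.25, 147.25, 180, 180, 180, 180, 180].

## Interface

Orientations are given as [roll, pitch, yaw] about the fixed x, y, z axes, in that order (R = Rz(yaw) Ry(pitch) Rx(roll)).
In Python, from cell import * gives the robot as it stands.
- The arm moves only by the tool drive_tool, never from a script. Its argument "moves" is text: rows parted by semicolons, each of 5 numbers parted by spaces: the shift along the tool's x, y, z in m, then the turn about the tool's z in degrees, then the gripper's target within -1 to 1 (fully open at 1, half-way at 0, shut at -1). In form: x y z yaw fingers; .... A call has exactly 8 rows; each row is the pose to reach, as a shift and turn from the pose commanded when the call began, along the tool's axes at that moment; what a row does not reach only later rows make up. A row lasts 1/10 s, in which the tool goes at most 50 mm and 8.59 degrees, less where a joint would pass 70% of its speed; a pose out of reach is approached as far as the arm can. A call with a gripper value outside its range is refused whole. The fingers move at their own pace and stop on an object; "grip_force" is the grip in N (left out, the last holds). Time passes only in rows, so rows that repeat a pose let the fingers close, or fill a call up. It gives the time, the measured TCP pose, the force and the opening at its end, in the units of the state.
- get_obs(): the state, without advancing time (a new reading comes with each control period).
- read_camera(name): name is "side" or "top"; returns (picture, depth): 480x640x3 uint8, red, green, blue; 480x640 float32, m along the optical axis (not along the pixel's ray), 0 where there is no reading.
- calibration(name): a dict with "intrinsics" (3x3 intrinsics, pixels), "cam_to_world" (4x4, takes a point from camera to world coordinates). Camera axes: x right, y up, looking along -z (the intrinsics and any distortion apply to the point x, -y, -z); pixel columns grow to the right and rows downward; lengths in m; the calibration is good to about 2 mm. A picture is of the moment at which its call begins. calibration takes no time and is no camera call.
- sign_off(): hands the job in, once; it reports no verdict.
Trained networks look in the newest picture that a camera, given by its name, has taken for a name from the list of things; names that differ only in an ending like _2 or _b are one class to them, and where a whole thing is asked for, a point or a joint stands for the part that bears it (a point fixed in the world has none). Each returns a list of dicts, best first, with "conf" (0 to 1); they miss things now and then, are a little off and sometimes report something else, mostly with a low value. They report only what shows in the picture. A call takes as long as a camera call.
- search_frame(camera, name): "uv" ([column, row] in pixels, amid what is visible of it).
- pinpoint(camera, name): "uv" ([column, row] in pixels: a listed point, or the origin of a listed thing).
The state is a dict: "time_s": time; "qpos": joint angles; "joint_velocities": joint speeds; "effort": joint torques, N m; "tool_pos": TCP position; "tool_rot": TCP orientation; "force": force on the tool from outside, world axes, zero at the start; "wrist_torque": the same for the moment, N m; "grip_width": finger opening in m.
Only numpy, scipy, OpenCV 4.12 (cv2) and the standard library are available. Lean on these libraries where they do the work, as an engineer would, in place of code of your own. Each camera call takes 0.05 s, during which the arm holds its last target. There are 200 camera calls.

## Working session

There is one attempt and no reset: what is moved stays moved. The work goes in short steps, Python scripts to look and compute and a tool call to move; the robot and the scene stay as the last step left them, time stands still between calls to the robot, and variables do not carry over. Pictures are saved under pics/ and viewed, about 12 in all and at most 16, crops included, and the job is handed in when it is done.

Besides the shell and the picture viewer there is one more tool, called after "Emit:" as name(argument=value, ...) on one line, values as JSON. drive_tool: Moves the arm, as the interface text tells. Its arguments: {"type":"object","properties":{"moves":{"type":"string"},"grip_force":{"type":"number"}},"required":["moves"]}

```bash
ls; mkdir -p pics; python3 - <<'E'
from cell import *
import cv2
o=get_obs(); print(o)
for c in ("top","side"):
    p,d=read_camera(c); cv2.imwrite(f"pics/{c}0.png",p[:,:,::-1]); k=calibration(c); print(c,k)
    for n in "large_gel small_gel tablet_jar oximeter thermometer_case family_tray travel_tray paper_cup stamp".split():
        print(n,[(x['conf'],x['uv']) for x in pinpoint(c,n)[:2]])
E
```

```text
pics
{'time_s': 0.0, 'qpos': array([77.98570005, 18.44070948, -4.01596941, 83.17505136,  1.29314784,
       78.54035927, -3.26192842]), 'joint_velocities': array([-0.01466985,  0.02228142,  0.07594586,  0.01111243, -0.00477202,
       -0.16240111,  0.05307181]), 'effort': array([ 2.37352006e-04, -4.91281700e+01, -4.03750604e-01, -3.12528634e+01,
       -6.39661867e-02,  4.37075493e-02,  1.71121778e-04]), 'tool_pos': array([ 0.14409496, -0.63325815,  0.22144155]), 'tool_rot': array([-1.79889022e+02,  3.77710096e-03,  1.28221741e+01]), 'force': array([ 0.51913825, -0.24964061, -1.02225578]), 'wrist_torque': array([ 0.01572635,  0.00454159, -0.00162595]), 'grip_width': 0.08747312477219464}
top {'intrinsics': array([[543.00452409,   0.        , 325.18111257],
       [  0.        , 543.00452409, 237.33702599],
       [  0.        ,   0.        ,   1.        ]]), 'cam_to_world': array([[-0.01169573,  0.99121989, -0.13170549,  0.45356888],
       [-0.99985174, -0.00992823,  0.01406884, -0.00139802],
       [ 0.01263771,  0.13185051,  0.99118905,  0.92881878],
       [ 0.        ,  0.       
[... 392 characters left out ...]
592,   0.        , 322.77591099],
       [  0.        , 504.29744592, 237.92200649],
       [  0.        ,   0.        ,   1.        ]]), 'cam_to_world': array([[ 0.79026742,  0.48535543, -0.37404212,  0.1965509 ],
       [-0.61246894,  0.60677396, -0.50666276, -0.48719209],
       [-0.0189525 ,  0.62948826,  0.77677882,  0.77933757],
       [ 0.        ,  0.        ,  0.        ,  1.        ]])}
large_gel [(0.81, [352.2, 203.2])]
small_gel []
tablet_jar [(0.96, [316.9, 170.3])]
oximeter [(0.73, [305.4, 230.0])]
thermometer_case [(0.72, [282.3, 290.5]), (0.18, [371.5, 371.9])]
family_tray [(0.79, [373.6, 374.4])]
travel_tray []
paper_cup [(0.78, [349.3, 262.9])]
stamp [(0.9, [390.2, 238.1])]
```

View pics/top0.png

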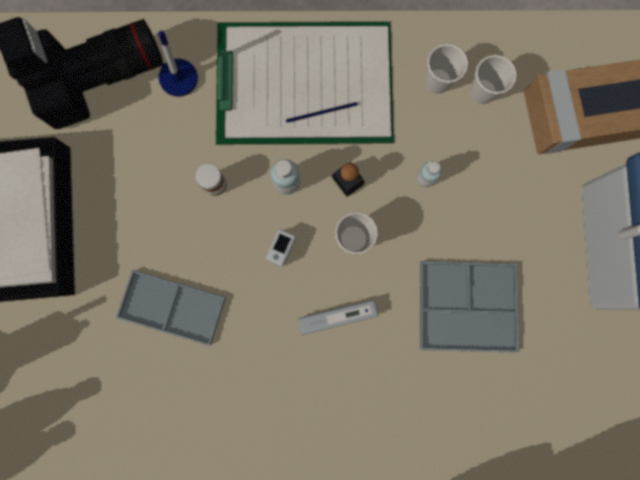

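View pics/side0.png

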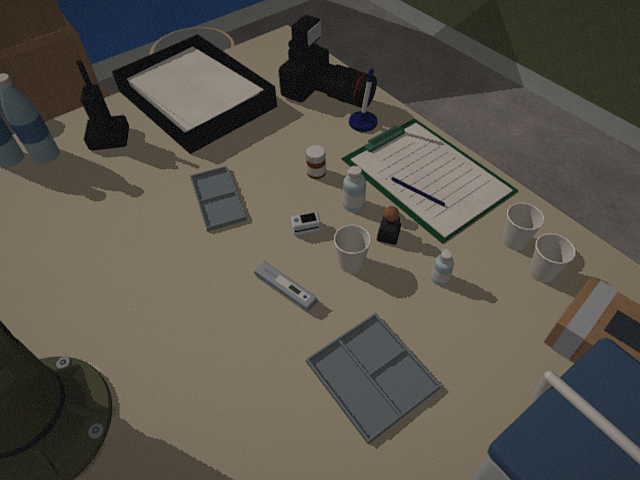

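```bash
cat > h.py <<'E'
from cell import *
import numpy as np, cv2
def cloud(c):
    p,d=read_camera(c); k=calibration(c); K=k["intrinsics"]; T=k["cam_to_world"]
    v,u=np.mgrid[:480,:640]
    P=np.stack([(u-K[0,2])/K[0,0]*d,-(v-K[1,2])/K[1,1]*d,-d],-1)@T[:3,:3].T+T[:3,3]
    P[d==0]=np.nan
    return p,P
def px(c,u,v,z):
    k=calibration(c); K=k["intrinsics"]; T=k["cam_to_world"]
    r=T[:3,:3]@np.array([(u-K[0,2])/K[0,0],-(v-K[1,2])/K[1,1],-1.]); o=T[:3,3]
    return o+r*(z-o[2])/r[2]
def near(P,xy,r,z0,z1):
    m=(np.hypot(P[...,0]-xy[0],P[...,1]-xy[1])<r)&(P[...,2]>z0)&(P[...,2]<z1)
    return P[m]
E
python3 - <<'E'
from h import *
C={c:cloud(c) for c in("top","side")}
for c in C:
    P=C[c][1]; q=near(P,(.45,0),.05,-.02,.02); print(c,"table z",np.median(q[:,2]),q[:,2].std())
A={"jar":(215,182.5,.064,.046),"large":(284,181.6,.1,.08),"small":(426.7,180.9,.076,.06),"cup":(351.6,239.9,.074,.06),"stamp":(351.9,182.6,.079,.06),"oxi":(280,247,.032,.02),"case":(337,318,.024,.015)}
for n,(u,v,h,zl) in A.items():
    b=px("top",u,v,0)
    for c in C:
        q=near(C[c][1],b[:2],.09 if n=="case" else .045,zl,.13)
        if len(q)<5: print(n,c,len(q));continue
        f=q[:,:2].astype(np.float32); ce,r=cv2.minEnclosingCircle(f*1000)
        print(n,c,b[:2].round(3),len(q),"mean",f.mean(0).round(4),"circ",np.round(ce,1),round(r,1),"zmax",np.percentile(q[:,2],[50,95]).round(4),"rect",cv2.minAreaRect(f*1000) if n in("oxi","case") else "")
for n,(u,v) in {"fam":(469,305),"trav":(172,306)}.items():
    b=px("top",u,v,0)
    for c in C:
        q=near(C[c][1],b[:2],.125,.007,.02); m=near(C[c][1],b[:2],.03,-.01,.02)
        print(n,c,b[:2],len(q),cv2.minAreaRect((q[:,:2]*1000).astype(np.float32)),np.percentile(q[:,2],95),np.percentile(m[:,2],10))
E
```

```text
top table z -7.723237460510735e-05 0.002911246714747069
side table z 0.0012786453659672237 0.004038610252261332
jar top [0.675 0.177] 547 mean [0.6705 0.1749] circ [672.2 176.3] 21.0 zmax [0.0629 0.0655] rect 
jar side [0.675 0.177] 298 mean [0.6702 0.1731] circ [672.1 177.2] 21.8 zmax [0.0641 0.067 ] rect 
large top [0.676 0.056] 244 mean [0.6728 0.0509] circ [673.   51.6] 14.7 zmax [0.0989 0.1017] rect 
large side [0.676 0.056] 191 mean [0.6729 0.0493] circ [673.2  51.1] 15.4 zmax [0.0987 0.1021] rect 
small top [ 0.675 -0.194] 139 mean [ 0.6794 -0.1899] circ [ 681.5 -190.7] 11.6 zmax [0.0744 0.077 ] rect 
small side [ 0.675 -0.194] 138 mean [ 0.6792 -0.1916] circ [ 682.2 -189.9] 12.5 zmax [0.0752 0.0779] rect 
cup top [ 0.572 -0.06 ] 428 mean [ 0.5783 -0.0654] circ [573.9 -63. ] 34.0 zmax [0.0738 0.0771] rect 
cup side [ 0.572 -0.06 ] 495 mean [ 0.5783 -0.0586] circ [574.9 -60.9] 34.9 zmax [0.0711 0.0775] rect 
stamp top [ 0.673 -0.062] 264 mean [ 0.6742 -0.0546] circ [676.1 -54.9] 14.7 zmax [0.0738 0.0785] rect 
stamp side [ 0.673 -0.062] 193 mean [ 0.6736 -0.0576] circ [676.8 -5
[... 874 characters left out ...]
1] 1387 ((456.44720458984375, -255.77239990234375), (165.32737731933594, 148.2461700439453), 87.79671478271484) 0.014177927107952381 0.0011830860608779137
fam side [ 0.45827957 -0.25818771] 1682 ((458.15838623046875, -254.12429809570312), (165.0775909423828, 149.28277587890625), 87.75662994384766) 0.014399095355881129 0.002260789285978526
trav top [0.46244449 0.2458555 ] 910 ((460.5312805175781, 245.77227783203125), (165.1930694580078, 84.21424102783203), 73.05591583251953) 0.01410457221506333 0.000766650909693345
trav side [0.46244449 0.2458555 ] 601 ((461.94964599609375, 246.7554473876953), (169.3306427001953, 84.07332611083984), 73.06756591796875) 0.014700628364184731 0.002635728331478626
```

Emit:
drive_tool(moves="0.038 -0.031 0 -5 1; 0.076 -0.062 0 -10 1; 0.114 -0.093 0 -15 1; 0.152 -0.124 0 -20 1; 0.19 -0.155 0 -25 1; 0.228 -0.186 0 -30 1; 0.266 -0.217 0 -35 1; 0.304 -0.248 0 -40 1", grip_force=20)

```text
time_s: 1.9
tool_pos: [0.3866, -0.3229, 0.223]
tool_rot: [179.9, 0.0, 53.0]
force: [1.2, -0.6, 0.7]
grip_width: 0.0866
```

```bash
cat >> h.py <<'E'
def to(x,y,z,psi):
    o=get_obs(); p=o["tool_pos"]; a=o["tool_rot"][2]; t=np.deg2rad(a); d=np.array([x,y,z])-p
    print("at",p.round(4),"rot",o["tool_rot"].round(1),"w",round(o["grip_width"],4),"F",o["force"].round(1),"t",round(o["time_s"],1))
    turn=(a-psi+180)%360-180
    print("shift",np.round([np.cos(t)*d[0]+np.sin(t)*d[1],np.sin(t)*d[0]-np.cos(t)*d[1],-d[2]],4),"turn",round(turn,1))
if __name__=="__main__":
    import sys; to(*map(float,sys.argv[1:5]))
E
python3 h.py .673 .051 .2 90
```

```text
at [ 0.3866 -0.3229  0.223 ] rot [179.9   0.   53. ] w 0.0866 F [ 1.2 -0.6  0.7] t 1.9
shift [0.471  0.0038 0.023 ] turn -37.0
```

Emit:
drive_tool(moves="0.045 0 0 -5 1; 0.09 0 0 -10 1; 0.135 0 0 -15 1; 0.18 0 0 -20 1; 0.225 0 0 -25 1; 0.27 0 0 -30 1; 0.315 0 0 -35 1; 0.36 0 0 -37 1")

```text
time_s: 2.7
tool_pos: [0.6041, -0.0365, 0.2228]
tool_rot: [180.0, 0.0, 89.9]
force: [0.3, 0.1, -0.1]
grip_width: 0.0871
```

```bash
python3 h.py .673 .051 .036 90
```

```text
at [ 0.6041 -0.0365  0.2228] rot [180.    0.   89.9] w 0.0871 F [ 0.3  0.1 -0.1] t 2.7
shift [0.0876 0.0688 0.1868] turn -0.1
```

Emit:
drive_tool(moves="0.04 0.035 0 0 1; 0.088 0.069 0 0 1; 0.088 0.069 0 0 1; 0.088 0.069 0.04 0 1; 0.088 0.069 0.08 0 1; 0.088 0.069 0.1 0 1; 0.088 0.069 0.1 0 1; 0.088 0.069 0.1 0 1")

```text
time_s: 3.5
tool_pos: [0.6727, 0.0497, 0.1232]
tool_rot: [180.0, 0.0, 89.8]
force: [0.3, -0.2, 0.9]
grip_width: 0.0867
```

```bash
python3 - <<'E'
from h import *
to(.673,.051,.036,90)
p,P=cloud("top"); cv2.imwrite("pics/t1.png",cv2.resize(p[100:280,190:430],(720,540))[:,:,::-1])
p,P=cloud("side"); cv2.imwrite("pics/s1.png",cv2.resize(p[100:280,250:490],(720,540))[:,:,::-1])
E
```

```text
at [0.6727 0.0497 0.1232] rot [180.    0.   89.8] w 0.0867 F [ 0.3 -0.2  0.9] t 3.5
shift [0.0013 0.0003 0.0872] turn -0.2
```

View pics/s1.png

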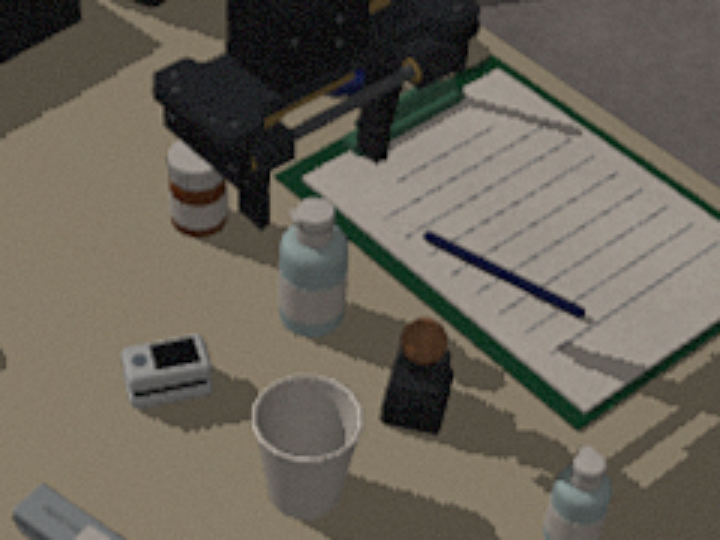

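The side crop shows the finger tips at (255,215) and (372,155). Their midpoint is straight above the bottle cap at (315,215), so I'm descending.

Emit:
drive_tool(moves="0.001 0 0.035 0 1; 0.001 0 0.07 0 1; 0.001 0 0.087 0 1; 0.001 0 0.087 0 1; 0.001 0 0.087 0 0; 0.001 0 0.087 0 -0.3; 0.001 0 0.087 0 -0.3; 0.001 0 0.087 0 -0.3", grip_force=15)

```text
time_s: 4.4
tool_pos: [0.6732, 0.0512, 0.0368]
tool_rot: [179.9, 0.0, 89.8]
force: [0.2, 0.4, 0.2]
grip_width: 0.0626
```

```bash
python3 h.py .4874 -.298 .2 90
```

```text
at [0.6732 0.0512 0.0368] rot [179.9   0.   89.8] w 0.0626 F [0.2 0.4 0.2] t 4.4
shift [-0.3498 -0.1847 -0.1632] turn -0.2
```

Emit:
drive_tool(moves="0 0 0 0 -0.4; 0 0 0 0 -0.4; 0 0 0 0 -0.4; 0 0 0 0 -0.4; 0 0 -0.02 0 -0.4; 0 0 -0.05 0 -0.4; 0 0 -0.08 0 -0.4; 0 0 -0.11 0 -0.4")

```text
time_s: 5.2
tool_pos: [0.6712, 0.0511, 0.1455]
tool_rot: [-179.8, 0.0, 89.8]
force: [0.4, -0.3, -1.8]
grip_width: 0.0454
```

```bash
python3 h.py .4874 -.298 .15 90
```

```text
at [0.6712 0.0511 0.1455] rot [-179.8    0.    89.8] w 0.0454 F [ 0.4 -0.3 -1.8] t 5.2
shift [-0.3496 -0.1828 -0.0045] turn -0.2
```

Emit:
drive_tool(moves="-0.02 -0.01 0 0 -0.4; -0.05 -0.026 0 0 -0.4; -0.085 -0.044 0 0 -0.4; -0.12 -0.063 0 0 -0.4; -0.155 -0.081 0 0 -0.4; -0.19 -0.099 0 0 -0.4; -0.225 -0.118 0 0 -0.4; -0.26 -0.136 0 0 -0.4")

```text
time_s: 6.0
tool_pos: [0.5336, -0.2094, 0.1447]
tool_rot: [-179.9, -0.0, 89.8]
force: [0.3, -0.8, -1.3]
grip_width: 0.0455
```

Emit:
drive_tool(moves="-0.035 -0.018 0 0 -0.4; -0.065 -0.034 0 0 -0.4; -0.085 -0.044 0 0 -0.4; -0.09 -0.047 0 0 -0.4; -0.09 -0.047 0.03 0 -0.4; -0.09 -0.047 0.06 0 -0.4; -0.09 -0.047 0.08 0 -0.4; -0.09 -0.047 0.08 0 -0.4")

```text
time_s: 6.8
tool_pos: [0.4863, -0.295, 0.0621]
tool_rot: [-179.7, -0.3, 89.9]
force: [-0.0, -0.5, -0.6]
grip_width: 0.0457
```

```bash
python3 - <<'E'
from h import *
to(.4874,-.298,.040,90)
for c in("top","side"):
    p,P=cloud(c); cv2.imwrite(f"pics/{c}2.png",cv2.resize(p[200:440,380:600] if c=="top" else p[230:470,270:490],(550,600))[:,:,::-1])
im=np.hstack([cv2.imread("pics/top2.png"),cv2.imread("pics/side2.png")]); cv2.imwrite("pics/m2.png",cv2.resize(im,(800,436)))
E
```

```text
at [ 0.4863 -0.295   0.0621] rot [-179.7   -0.3   89.9] w 0.0457 F [-0.  -0.5 -0.6] t 6.8
shift [-0.003   0.0011  0.0221] turn -0.1
```

View pics/m2.png

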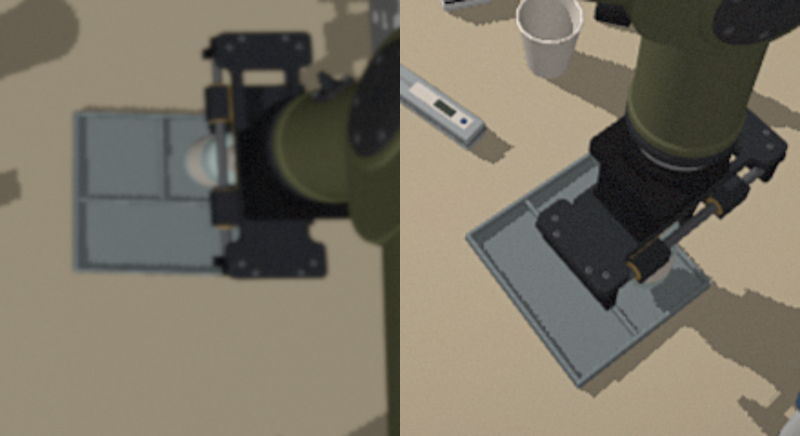

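The bottle hangs over the right-hand square compartment (left panel, about (210,165)). I'm lowering it now.

Emit:
drive_tool(moves="-0.002 0.001 0.008 0 -0.4; -0.003 0.001 0.014 0 -0.4; -0.003 0.001 0.018 0 -0.4; -0.003 0.001 0.021 0 -0.4; -0.003 0.001 0.022 0 -0.4; -0.003 0.001 0.022 0 -0.4; -0.003 0.001 0.022 0 0.2; -0.003 0.001 0.022 0 0.4")

```text
time_s: 7.7
tool_pos: [0.4897, -0.3015, 0.044]
tool_rot: [180.0, 0.0, 89.8]
force: [0.1, -0.5, 0.3]
grip_width: 0.0539
```

Emit:
drive_tool(moves="0 0 0 0 0.7; 0 0 0 0 1; 0 0 0 0 1; 0 0 0 0 1; 0 0 -0.03 0 1; 0 0 -0.07 0 1; 0 0 -0.11 0 1; 0 0 -0.14 0 1")

```text
time_s: 8.5
tool_pos: [0.49, -0.3015, 0.1863]
tool_rot: [179.9, 0.1, 89.8]
force: [0.2, -0.5, -0.6]
grip_width: 0.0869
```

```bash
python3 h.py .558 .060 .19 157
```

```text
at [ 0.49   -0.3015  0.1863] rot [1.799e+02 1.000e-01 8.980e+01] w 0.0869 F [ 0.2 -0.5 -0.6] t 8.5
shift [ 0.3617  0.067  -0.0037] turn -67.2
```

Emit:
drive_tool(moves="0.045 0.008 0 -8 1; 0.09 0.016 0 -16 1; 0.135 0.025 0 -24 1; 0.18 0.033 0 -32 1; 0.225 0.042 0 -40 1; 0.27 0.05 0 -48 1; 0.315 0.058 0 -56 1; 0.35 0.065 0 -64 1")

```text
time_s: 9.3
tool_pos: [0.5554, 0.0518, 0.184]
tool_rot: [180.0, 0.0, 154.3]
force: [0.0, -0.2, 1.0]
grip_width: 0.0871
```

```bash
python3 - <<'E'
from h import *
to(.558,.060,.011,157)
p,P=cloud("top"); cv2.imwrite("pics/t3.png",cv2.resize(p[220:380,400:540],(525,600))[:,:,::-1])
q=near(P,(.490,-.3015),.035,.08,.12); print("gel cap",q[:,:2].mean(0) if len(q) else 0,len(q),np.percentile(q[:,2],95) if len(q) else 0)
E
```

```text
at [0.5554 0.0518 0.184 ] rot [180.    0.  154.3] w 0.0871 F [ 0.  -0.2  1. ] t 9.3
shift [0.0012 0.0086 0.173 ] turn -2.7
gel cap [ 0.48660408 -0.29769639] 302 0.10454576832355815
```

View pics/t3.png

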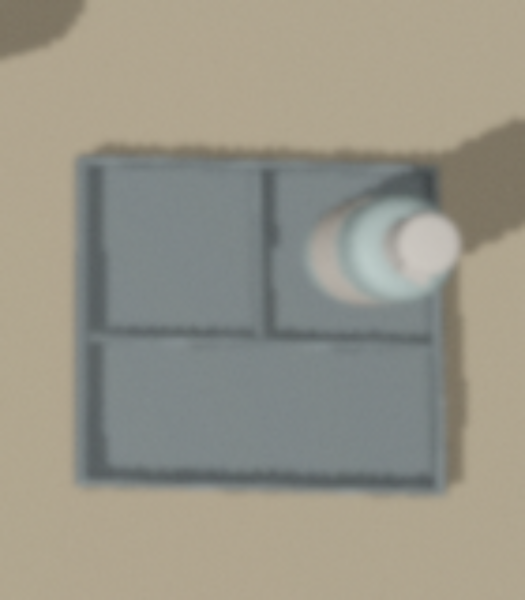

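The large gel bottle stands upright in its compartment: body around (350,250) in the crop, cap at 0.104 m, which is 0.100 plus the floor. Next is the oximeter.

Emit:
drive_tool(moves="0.001 0.008 0 -2.7 1; 0.001 0.008 0.04 -2.7 1; 0.001 0.008 0.08 -2.7 1; 0.001 0.008 0.11 -2.7 1; 0.001 0.008 0.125 -2.7 1; 0.001 0.008 0.125 -2.7 1; 0.001 0.008 0.125 -2.7 1; 0.001 0.008 0.125 -2.7 1")

```text
time_s: 10.15
tool_pos: [0.5596, 0.0561, 0.0604]
tool_rot: [179.9, 0.2, 156.5]
force: [0.1, 0.8, 0.8]
grip_width: 0.0867
```

```bash
python3 h.py .558 .060 .011 157
```

```text
at [0.5596 0.0561 0.0604] rot [179.9   0.2 156.5] w 0.0867 F [0.1 0.8 0.8] t 10.2
shift [0.003  0.003  0.0494] turn -0.5
```

Emit:
drive_tool(moves="0.003 0.003 0.025 -0.5 1; 0.003 0.003 0.04 -0.5 1; 0.003 0.003 0.049 -0.5 1; 0.003 0.003 0.049 -0.5 0; 0.003 0.003 0.049 -0.5 -0.5; 0.003 0.003 0.049 -0.5 -0.5; 0.003 0.003 0.049 -0.5 -0.5; 0.003 0.003 0.049 -0.5 -0.5")

```text
time_s: 10.95
tool_pos: [0.5569, 0.06, 0.01]
tool_rot: [180.0, 0.1, 157.0]
force: [0.1, -0.2, -0.1]
grip_width: 0.0547
```

Emit:
drive_tool(moves="0 0 0 0 -0.5; 0 0 0 0 -0.5; 0 0 0 0 -0.5; 0 0 0 0 -0.5; 0 0 0 0 -0.5; 0 0 0 0 -0.5; 0 0 0 0 -0.5; 0 0 0 0 -0.5")

```text
time_s: 11.75
tool_pos: [0.5566, 0.0601, 0.0096]
tool_rot: [180.0, 0.0, 157.0]
force: [-0.6, 0.3, 1.0]
grip_width: 0.0318
```

```bash
python3 h.py .4905 -.216 .19 88
```

```text
at [0.5566 0.0601 0.0096] rot [180.   0. 157.] w 0.0318 F [-0.6  0.3  1. ] t 11.8
shift [-0.0469 -0.28   -0.1804] turn 69.0
```

Emit:
drive_tool(moves="0 0 -0.03 0 -0.5; 0 0 -0.07 0 -0.5; 0 0 -0.11 0 -0.5; 0 0 -0.14 0 -0.5; -0.004 -0.025 -0.14 6 -0.5; -0.01 -0.06 -0.14 14 -0.5; -0.016 -0.095 -0.14 22 -0.5; -0.022 -0.13 -0.14 30 -0.5")

```text
time_s: 12.55
tool_pos: [0.5252, -0.0697, 0.1494]
tool_rot: [-180.0, 0.0, 126.7]
force: [0.7, -1.1, -0.0]
grip_width: 0.032
```

```bash
python3 h.py .4905 -.216 .15 88
```

```text
at [ 0.5252 -0.0697  0.1494] rot [-180.     0.   126.7] w 0.032 F [ 0.7 -1.1 -0. ] t 12.6
shift [-0.0965 -0.1153 -0.0006] turn 38.7
```

Emit:
drive_tool(moves="-0.022 -0.026 0 8 -0.5; -0.044 -0.052 0 16 -0.5; -0.066 -0.078 0 24 -0.5; -0.085 -0.1 0 32 -0.5; -0.096 -0.115 0 38.7 -0.5; -0.096 -0.115 0 38.7 -0.5; -0.096 -0.115 0.04 38.7 -0.5; -0.096 -0.115 0.08 38.7 -0.5")

```text
time_s: 13.35
tool_pos: [0.4935, -0.2133, 0.0698]
tool_rot: [179.8, 0.1, 88.6]
force: [0.1, -0.0, -0.7]
grip_width: 0.0319
```

Emit:
drive_tool(moves="0 0 0.02 0 -0.5; 0 0 0.03 0 -0.5; 0 0 0.03 0 -0.5; 0 0 0.03 0 -0.5; 0 0 0.03 0 -0.5; 0 0 0.03 0 -0.5; 0 0 0.03 0 -0.5; 0 0 0.03 0 -0.5")

```text
time_s: 14.15
tool_pos: [0.4922, -0.2144, 0.04]
tool_rot: [180.0, 0.0, 88.3]
force: [0.8, 0.7, 0.1]
grip_width: 0.0321
```

```bash
python3 h.py .4905 -.216 .013 88
```

```text
at [ 0.4922 -0.2144  0.04  ] rot [180.    0.   88.3] w 0.0321 F [0.8 0.7 0.1] t 14.2
shift [-0.0017 -0.0017  0.027 ] turn 0.3
```

Emit:
drive_tool(moves="-0.002 -0.002 0.012 0 -0.5; -0.002 -0.002 0.02 0 -0.5; -0.002 -0.002 0.025 0 -0.5; -0.002 -0.002 0.027 0 -0.5; -0.002 -0.002 0.027 0 -0.5; -0.002 -0.002 0.027 0 -0.5; -0.002 -0.002 0.027 0 -0.1; -0.002 -0.002 0.027 0 -0.1")

```text
time_s: 14.95
tool_pos: [0.4901, -0.216, 0.0123]
tool_rot: [180.0, -0.0, 88.3]
force: [1.2, 1.3, 0.4]
grip_width: 0.0377
```

Emit:
drive_tool(moves="0 0 0 0 -0.1; 0 0 0 0 -0.1; 0 0 0 0 -0.1; 0 0 -0.01 0 0; 0 0 -0.03 0 0.3; 0 0 -0.06 0 1; 0 0 -0.1 0 1; 0 0 -0.14 0 1")

```text
time_s: 15.75
tool_pos: [0.4897, -0.2157, 0.1545]
tool_rot: [-180.0, -0.0, 88.3]
force: [0.3, -0.2, 0.5]
grip_width: 0.0671
```

```bash
python3 h.py .4375 -.0145 .16 103
```

```text
at [ 0.4897 -0.2157  0.1545] rot [-180.    -0.    88.3] w 0.0671 F [ 0.3 -0.2  0.5] t 15.8
shift [ 0.1996 -0.058  -0.0055] turn -14.7
```

Emit:
drive_tool(moves="0.04 -0.012 0 -3 1; 0.08 -0.023 0 -6 1; 0.12 -0.035 0 -9 1; 0.16 -0.046 0 -12 1; 0.2 -0.058 0 -14.7 1; 0.2 -0.058 0.03 -14.7 1; 0.2 -0.058 0.07 -14.7 1; 0.2 -0.058 0.1 -14.7 1")

```text
time_s: 16.55
tool_pos: [0.4376, -0.0143, 0.0519]
tool_rot: [180.0, 0.1, 103.1]
force: [-0.4, -0.9, -0.6]
grip_width: 0.0868
```

Emit:
drive_tool(moves="0 0 0 0 1; 0 0 0 0 1; 0 0 0 0 1; 0 0 0 0 1; 0 0 0 0 1; 0 0 0 0 1; 0 0 0 0 1; 0 0 0 0 1")

```text
time_s: 17.35
tool_pos: [0.4378, -0.0145, 0.0526]
tool_rot: [180.0, 0.0, 103.0]
force: [-0.9, 0.4, 0.2]
grip_width: 0.0873
```

```bash
python3 - <<'E'
from h import *
to(.4375,-.0145,.011,103)
a,P=cloud("top"); b,_=cloud("side")
q=near(P,(.4905,-.216),.04,.02,.06); print(cv2.minAreaRect((q[:,:2]*1000).astype(np.float32)),np.percentile(q[:,2],50))
im=np.hstack([cv2.resize(a[220:380,300:540],(400,267)),cv2.resize(b[200:440,240:480],(400,267))])
cv2.imwrite("pics/m4.png",im[:,:,::-1])
E
```

```text
at [ 0.4378 -0.0145  0.0526] rot [180.   0. 103.] w 0.0873 F [-0.9  0.4  0.2] t 17.4
shift [ 0.0001 -0.0003  0.0416] turn 0.0
((487.25335693359375, -217.9831085205078), (55.82878112792969, 31.46604347229004), 89.3582534790039) 0.034751696223113915
```

View pics/m4.png

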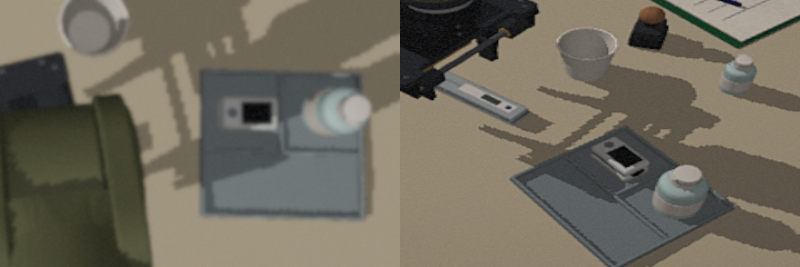

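The oximeter lies flat with its screen up in the left square compartment (left panel (248,112)), and its top face is at 35 mm. I'm gripping the case.

Emit:
drive_tool(moves="0 0 0.02 0 1; 0 0 0.034 0 1; 0 0 0.042 0 1; 0 0 0.042 0 0; 0 0 0.042 0 -0.6; 0 0 0.042 0 -0.6; 0 0 0.042 0 -0.6; 0 0 0.042 0 -0.6", grip_force=25)

```text
time_s: 18.25
tool_pos: [0.4382, -0.0146, 0.011]
tool_rot: [180.0, 0.0, 103.0]
force: [0.2, -0.0, 0.9]
grip_width: 0.055
```

Emit:
drive_tool(moves="0 0 0 0 -0.6; 0 0 0 0 -0.6; 0 0 0 0 -0.6; 0 0 0 0 -0.6; 0 0 0 0 -0.6; 0 0 0 0 -0.6; 0 0 0 0 -0.6; 0 0 0 0 -0.6")

```text
time_s: 19.05
tool_pos: [0.4378, -0.0145, 0.0105]
tool_rot: [-180.0, 0.0, 103.0]
force: [0.4, 0.3, 1.6]
grip_width: 0.028
```

```bash
python3 h.py .418 -.2335 .15 88
```

```text
at [ 0.4378 -0.0145  0.0105] rot [-180.    0.  103.] w 0.028 F [0.4 0.3 1.6] t 19.1
shift [-0.2089 -0.0687 -0.1395] turn 15.0
```

Emit:
drive_tool(moves="0 0 -0.02 0 -0.6; 0 0 -0.05 0 -0.6; 0 0 -0.08 0 -0.6; 0 0 -0.11 0 -0.6; -0.02 -0.007 -0.11 0 -0.6; -0.05 -0.016 -0.11 3 -0.6; -0.085 -0.028 -0.11 6 -0.6; -0.12 -0.039 -0.11 9 -0.6")

```text
time_s: 19.85
tool_pos: [0.4264, -0.1413, 0.1205]
tool_rot: [-180.0, 0.0, 94.0]
force: [-0.3, 1.4, -0.7]
grip_width: 0.0278
```

Emit:
drive_tool(moves="-0.03 -0.014 0 2 -0.6; -0.06 -0.027 0 4 -0.6; -0.08 -0.036 0 6 -0.6; -0.09 -0.043 0 6 -0.6; -0.09 -0.043 0 6 -0.6; -0.09 -0.043 0.03 6 -0.6; -0.09 -0.043 0.06 6 -0.6; -0.09 -0.043 0.06 6 -0.6")

```text
time_s: 20.65
tool_pos: [0.3882, -0.2294, 0.0575]
tool_rot: [-179.7, -0.3, 88.2]
force: [-0.3, 1.2, -1.3]
grip_width: 0.028
```

```bash
python3 - <<'E'
from h import *
to(.418,-.2335,.0135,88)
a,P=cloud("top"); b,_=cloud("side")
im=np.hstack([cv2.resize(a[220:380,360:540],(400,356)),cv2.resize(b[220:440,270:490],(400,356))])
cv2.imwrite("pics/m5.png",im[:,:,::-1])
E
```

```text
at [ 0.3882 -0.2294  0.0575] rot [-179.7   -0.3   88.2] w 0.028 F [-0.3  1.2 -1.3] t 20.6
shift [-0.0032  0.0299  0.044 ] turn 0.2
```

View pics/m5.png

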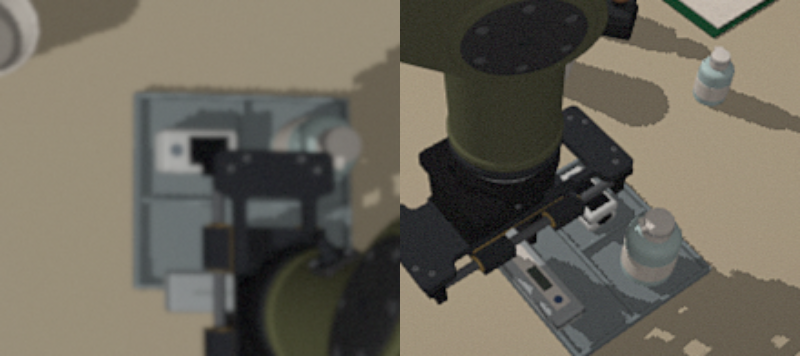

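My last lateral step had the wrong sign, so the case hangs 30 mm too near the robot, at a safe height. I'm correcting that before lowering.

Emit:
drive_tool(moves="-0.002 0.015 0 0.2 -0.6; -0.003 0.03 0 0.2 -0.6; -0.003 0.03 0 0.2 -0.6; -0.003 0.03 0.01 0.2 -0.6; -0.003 0.03 0.02 0.2 -0.6; -0.003 0.03 0.02 0.2 -0.6; -0.003 0.03 0.02 0.2 -0.6; -0.003 0.03 0.02 0.2 -0.6")

```text
time_s: 21.55
tool_pos: [0.42, -0.2371, 0.0406]
tool_rot: [-180.0, 0.0, 87.8]
force: [0.6, -0.3, -1.3]
grip_width: 0.0276
```

```bash
python3 - <<'E'
from h import *
to(.418,-.2335,.0137,88)
b,_=cloud("side"); cv2.imwrite("pics/s6.png",cv2.resize(b[260:460,270:470],(600,600))[:,:,::-1])
E
```

```text
at [ 0.42   -0.2371  0.0406] rot [-180.     0.    87.8] w 0.0276 F [ 0.6 -0.3 -1.3] t 21.6
shift [ 0.0035 -0.0021  0.0269] turn -0.2
```

View pics/s6.png

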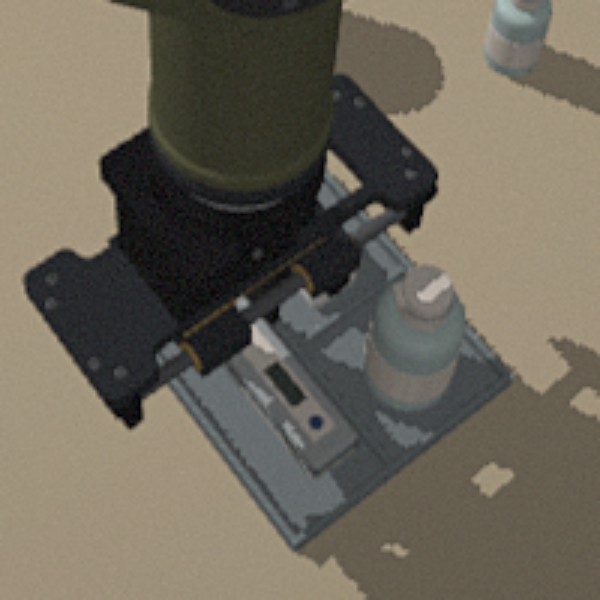

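The side crop shows the case level over the long compartment, its end at (330,450), and the gripper clear of the bottle cap at (430,280). I'm lowering it.

Emit:
drive_tool(moves="0.003 -0.002 0.01 0 -0.6; 0.003 -0.002 0.018 0 -0.6; 0.003 -0.002 0.024 0 -0.6; 0.003 -0.002 0.0265 0 -0.6; 0.003 -0.002 0.0265 0 -0.6; 0.003 -0.002 0.0265 0 -0.6; 0.003 -0.002 0.0265 0 -0.3; 0.003 -0.002 0.0265 0 -0.2")

```text
time_s: 22.4
tool_pos: [0.4184, -0.234, 0.0141]
tool_rot: [180.0, 0.0, 87.8]
force: [1.0, 0.0, 0.1]
grip_width: 0.0322
```

Emit:
drive_tool(moves="0 0 0 0 -0.2; 0 0 0 0 -0.2; 0 0 0 0 -0.2; 0 0 -0.01 0 0; 0 0 -0.03 0 0.3; 0 0 -0.07 0 1; 0 0 -0.11 0 1; 0 0 -0.15 0 1")

```text
time_s: 23.2
tool_pos: [0.4182, -0.2335, 0.1663]
tool_rot: [180.0, 0.0, 87.9]
force: [0.9, -0.7, -0.2]
grip_width: 0.0669
```

```bash
python3 h.py .6815 -.19 .17 90
```

```text
at [ 0.4182 -0.2335  0.1663] rot [180.    0.   87.9] w 0.0669 F [ 0.9 -0.7 -0.2] t 23.2
shift [ 0.0534  0.2614 -0.0037] turn -2.1
```

Next the small gel bottle.

Emit:
drive_tool(moves="0.008 0.04 0 -2 1; 0.016 0.08 0 -2 1; 0.024 0.12 0 -2 1; 0.032 0.16 0 -2 1; 0.04 0.2 0 -2 1; 0.048 0.24 0 -2 1; 0.0535 0.261 0 -2 1; 0.0535 0.261 0 -2 1")

```text
time_s: 24.0
tool_pos: [0.6835, -0.1877, 0.1638]
tool_rot: [179.9, -0.2, 90.0]
force: [-0.5, 0.0, 0.2]
grip_width: 0.0872
```

Emit:
drive_tool(moves="0 0 0.03 0 1; 0 0 0.06 0 1; 0 0 0.07 0 1; 0 0 0.07 0 1; 0 0 0.07 0 1; 0 0 0.07 0 1; 0 0 0.07 0 1; 0 0 0.07 0 1")

```text
time_s: 24.8
tool_pos: [0.6816, -0.1905, 0.0951]
tool_rot: [179.9, 0.0, 89.8]
force: [1.4, 0.2, 0.4]
grip_width: 0.087
```

```bash
python3 - <<'E'
from h import *
to(.6815,-.19,.018,90)
a,P=cloud("top"); b,Q=cloud("side")
q=near(P,(.417,-.2535),.085,.018,.04); q=q[q[:,0]<.45]; print("case",len(q),cv2.minAreaRect((q[:,:2]*1000).astype(np.float32)),np.percentile(q[:,2],[50,95]))
for n,R in(("t",P),("s",Q)):
    q=near(R,(.6815,-.19),.03,.058,.08); print(n,"small",len(q),cv2.minEnclosingCircle((q[:,:2]*1000).astype(np.float32)) if len(q) else 0)
im=np.hstack([cv2.resize(a[140:380,360:560],(400,480)),cv2.resize(b[220:460,290:490],(400,480))])
cv2.imwrite("pics/m7.png",im[:,:,::-1])
E
```

```text
at [ 0.6816 -0.1905  0.0951] rot [179.9   0.   89.8] w 0.087 F [1.4 0.2 0.4] t 24.8
shift [ 0.0005 -0.0001  0.0771] turn -0.2
case 1382 ((415.8816223144531, -260.625732421875), (34.989967346191406, 144.1505584716797), 1.9238576889038086) [0.02699258 0.02973732]
t small 37 ((678.522705078125, -186.07931518554688), 11.22154712677002)
s small 143 ((680.4771118164062, -192.45582580566406), 12.380135536193848)
```

View pics/m7.png

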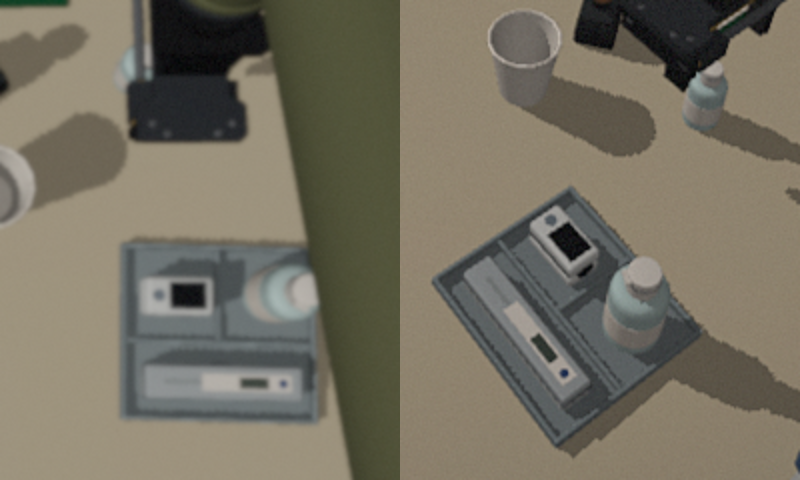

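The family kit is complete: case flat with its top at 27 mm, oximeter flat, bottle standing. I'm gripping the small bottle.

Emit:
drive_tool(moves="0 0 0.035 0 1; 0 0 0.065 0 1; 0 0 0.077 0 0.3; 0 0 0.077 0 -0.2; 0 0 0.077 0 -0.5; 0 0 0.077 0 -0.5; 0 0 0.077 0 -0.5; 0 0 0.077 0 -0.5", grip_force=12)

```text
time_s: 25.7
tool_pos: [0.6818, -0.1906, 0.0183]
tool_rot: [179.9, 0.0, 89.8]
force: [-0.0, -0.5, 0.0]
grip_width: 0.0471
```

Emit:
drive_tool(moves="0 0 0 0 -0.5; 0 0 0 0 -0.5; 0 0 0 0 -0.5; 0 0 0 0 -0.5; 0 0 0 0 -0.5; 0 0 0 0 -0.5; 0 0 0 0 -0.5; 0 0 0 0 -0.5")

```text
time_s: 26.5
tool_pos: [0.6814, -0.1905, 0.0174]
tool_rot: [180.0, 0.0, 89.8]
force: [-0.5, 0.0, 4.0]
grip_width: 0.0331
```

```bash
python3 h.py .4726 .2843 .15 90
```

```text
at [ 0.6814 -0.1905  0.0174] rot [180.    0.   89.8] w 0.0331 F [-0.5  0.   4. ] t 26.5
shift [ 0.4741 -0.2102 -0.1326] turn -0.2
```

Emit:
drive_tool(moves="0 0 -0.03 0 -0.5; 0 0 -0.07 0 -0.5; 0 0 -0.11 0 -0.5; 0 0 -0.13 0 -0.5; 0.02 -0.009 -0.13 0 -0.5; 0.05 -0.022 -0.13 0 -0.5; 0.085 -0.038 -0.13 0 -0.5; 0.12 -0.053 -0.13 0 -0.5")

```text
time_s: 27.3
tool_pos: [0.6271, -0.0692, 0.146]
tool_rot: [-179.9, -0.0, 89.8]
force: [0.6, 0.5, -1.1]
grip_width: 0.0334
```

Emit:
drive_tool(moves="0.035 -0.015 0 0 -0.5; 0.07 -0.031 0 0 -0.5; 0.105 -0.047 0 0 -0.5; 0.14 -0.062 0 0 -0.5; 0.175 -0.078 0 0 -0.5; 0.21 -0.093 0 0 -0.5; 0.245 -0.109 0 0 -0.5; 0.28 -0.124 0 0 -0.5")

```text
time_s: 28.1
tool_pos: [0.504, 0.2112, 0.1464]
tool_rot: [-180.0, 0.0, 89.8]
force: [-0.1, 0.6, -0.4]
grip_width: 0.0332
```

```bash
python3 h.py .4726 .2843 .0207 90
```

```text
at [0.504  0.2112 0.1464] rot [-180.     0.    89.8] w 0.0332 F [-0.1  0.6 -0.4] t 28.1
shift [ 0.073  -0.0316  0.1257] turn -0.2
```

Emit:
drive_tool(moves="0.035 -0.015 0 0 -0.5; 0.06 -0.026 0 0 -0.5; 0.073 -0.032 0 0 -0.5; 0.073 -0.032 0.03 0 -0.5; 0.073 -0.032 0.07 0 -0.5; 0.073 -0.032 0.1 0 -0.5; 0.073 -0.032 0.1 0 -0.5; 0.073 -0.032 0.1 0 -0.5")

```text
time_s: 28.9
tool_pos: [0.4737, 0.2827, 0.047]
tool_rot: [-179.9, 0.0, 89.8]
force: [0.9, -0.1, 0.1]
grip_width: 0.0336
```

Emit:
drive_tool(moves="0 0 0 0 -0.5; 0 0 0 0 -0.5; 0 0 0 0 -0.5; 0 0 0 0 -0.5; 0 0 0 0 -0.5; 0 0 0 0 -0.5; 0 0 0 0 -0.5; 0 0 0 0 -0.5")

```text
time_s: 29.7
tool_pos: [0.4735, 0.2832, 0.0469]
tool_rot: [-180.0, 0.0, 89.8]
force: [0.4, -0.7, -0.4]
grip_width: 0.0335
```

```bash
python3 h.py .4726 .2843 .0207 90
```

```text
at [0.4735 0.2832 0.0469] rot [-180.     0.    89.8] w 0.0335 F [ 0.4 -0.7 -0.4] t 29.7
shift [ 0.0011 -0.0009  0.0262] turn -0.2
```

Emit:
drive_tool(moves="0.001 -0.001 0.01 0 -0.5; 0.001 -0.001 0.018 0 -0.5; 0.001 -0.001 0.024 0 -0.5; 0.001 -0.001 0.026 0 -0.5; 0.001 -0.001 0.026 0 -0.5; 0.001 -0.001 0.026 0 -0.5; 0.001 -0.001 0.026 0 -0.1; 0.001 -0.001 0.026 0 0.2")

```text
time_s: 30.5
tool_pos: [0.4727, 0.2844, 0.0211]
tool_rot: [180.0, -0.0, 89.8]
force: [-0.6, -0.1, -0.4]
grip_width: 0.041
```

Emit:
drive_tool(moves="0 0 0 0 0.5; 0 0 0 0 0.6; 0 0 0 0 0.8; 0 0 0 0 1; 0 0 -0.03 0 1; 0 0 -0.07 0 1; 0 0 -0.11 0 1; 0 0 -0.14 0 1")

```text
time_s: 31.3
tool_pos: [0.473, 0.2849, 0.1635]
tool_rot: [179.9, -0.0, 89.8]
force: [1.1, 0.2, 0.2]
grip_width: 0.0866
```

```bash
python3 h.py .672 .176 .17 90
```

```text
at [0.473  0.2849 0.1635] rot [179.9  -0.   89.8] w 0.0866 F [1.1 0.2 0.2] t 31.3
shift [-0.1083  0.1993 -0.0065] turn -0.2
```

Emit:
drive_tool(moves="-0.02 0.037 0 0 1; -0.04 0.074 0 0 1; -0.06 0.11 0 0 1; -0.08 0.148 0 0 1; -0.1 0.184 0 0 1; -0.108 0.199 0.02 0 1; -0.108 0.199 0.06 0 1; -0.108 0.199 0.08 0 1")

```text
time_s: 32.1
tool_pos: [0.6703, 0.1741, 0.0772]
tool_rot: [-179.8, 0.1, 89.7]
force: [-0.9, -0.8, -0.6]
grip_width: 0.087
```

Emit:
drive_tool(moves="0 0 0 0 1; 0 0 0 0 1; 0 0 0 0 1; 0 0 0 0 1; 0 0 0 0 1; 0 0 0 0 1; 0 0 0 0 1; 0 0 0 0 1")

```text
time_s: 32.9
tool_pos: [0.6713, 0.1756, 0.0811]
tool_rot: [180.0, 0.0, 89.8]
force: [-0.2, -0.9, 0.6]
grip_width: 0.087
```

```bash
python3 - <<'E'
from h import *
to(.672,.176,.0125,90)
a,P=cloud("top"); b,Q=cloud("side")
for n,R in(("t",P),("s",Q)):
    for l,xy,z in(("small",(.4726,.2843),.061),("jar",(.672,.176),.046)):
        q=near(R,xy,.03,z,z+.02); print(n,l,len(q),cv2.minEnclosingCircle((q[:,:2]*1000).astype(np.float32)) if len(q) else 0, np.percentile(q[:,2],95) if len(q) else 0)
im=np.hstack([cv2.resize(a[140:360,110:310],(400,440)),cv2.resize(b[120:340,180:380],(400,440))])
cv2.imwrite("pics/m8.png",im[:,:,::-1])
E
```

```text
at [0.6713 0.1756 0.0811] rot [180.    0.   89.8] w 0.087 F [-0.2 -0.9  0.6] t 32.9
shift [0.0004 0.0007 0.0686] turn -0.2
t small 180 ((471.24688720703125, 282.402099609375), 13.570216178894043) 0.07999965793297577
t jar 0 0 0
s small 118 ((471.8575134277344, 283.4365234375), 14.558734893798828) 0.08061004772519574
s jar 248 ((673.0275268554688, 177.21127319335938), 21.97738265991211) 0.06572459665449698
```

View pics/m8.png

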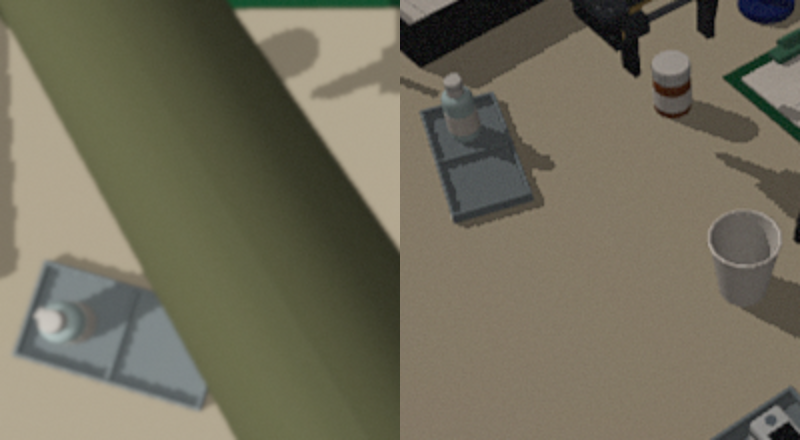

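The small bottle stands in the tray's far compartment (side panel (460,110)) and the gripper is over the jar (670,85). I'm gripping the jar.

Emit:
drive_tool(moves="0 0.001 0.03 0 1; 0 0.001 0.055 0 1; 0 0.001 0.068 0 1; 0 0.001 0.068 0 0.5; 0 0.001 0.068 0 0; 0 0.001 0.068 0 -0.3; 0 0.001 0.068 0 -0.3; 0 0.001 0.068 0 -0.3", grip_force=15)

```text
time_s: 33.8
tool_pos: [0.6728, 0.1758, 0.0141]
tool_rot: [179.9, -0.0, 89.8]
force: [-0.0, -0.3, -0.2]
grip_width: 0.0547
```

Emit:
drive_tool(moves="0 0 0 0 -0.3; 0 0 0 0 -0.3; 0 0 0 0 -0.3; 0 0 0 0 -0.3; 0 0 0 0 -0.3; 0 0 0 0 -0.3; 0 0 0 0 -0.3; 0 0 0 0 -0.3")

```text
time_s: 34.6
tool_pos: [0.6726, 0.1756, 0.0134]
tool_rot: [180.0, 0.0, 89.8]
force: [-1.0, -0.8, 4.1]
grip_width: 0.0417
```

```bash
python3 h.py .4494 .2077 .13 107
```

```text
at [0.6726 0.1756 0.0134] rot [180.    0.   89.8] w 0.0417 F [-1.  -0.8  4.1] t 34.6
shift [ 0.0314 -0.2233 -0.1166] turn -17.2
```

Emit:
drive_tool(moves="0 0 -0.03 0 -0.3; 0 0 -0.06 0 -0.3; 0 0 -0.09 0 -0.3; 0 0 -0.11 0 -0.3; 0.003 -0.02 -0.11 0 -0.3; 0.007 -0.05 -0.11 0 -0.3; 0.012 -0.085 -0.11 0 -0.3; 0.017 -0.12 -0.11 0 -0.3")

```text
time_s: 35.4
tool_pos: [0.5502, 0.193, 0.1218]
tool_rot: [-179.9, 0.0, 89.8]
force: [-1.2, -0.5, -0.4]
grip_width: 0.0417
```

Emit:
drive_tool(moves="0.005 -0.035 0 0 -0.3; 0.01 -0.07 0 0 -0.3; 0.014 -0.095 0 0 -0.3; 0.0145 -0.103 0 0 -0.3; 0.0145 -0.103 0.03 0 -0.3; 0.0145 -0.103 0.06 0 -0.3; 0.0145 -0.103 0.08 0 -0.3; 0.0145 -0.103 0.08 0 -0.3")

```text
time_s: 36.2
tool_pos: [0.4475, 0.2065, 0.0402]
tool_rot: [-179.7, 0.1, 89.8]
force: [-0.4, 0.3, -1.3]
grip_width: 0.0413
```

Emit:
drive_tool(moves="0 0 0 0 -0.3; 0 0 0 0 -0.3; 0 0 0 0 -0.3; 0 0 0 0 -0.3; 0 0 0 0 -0.3; 0 0 0 0 -0.3; 0 0 0 0 -0.3; 0 0 0 0 -0.3")

```text
time_s: 37.0
tool_pos: [0.4493, 0.2078, 0.043]
tool_rot: [180.0, 0.0, 89.8]
force: [-0.2, 0.0, 0.0]
grip_width: 0.0418
```

```bash
python3 h.py .4494 .2077 .0167 90
```

```text
at [0.4493 0.2078 0.043 ] rot [180.    0.   89.8] w 0.0418 F [-0.2  0.   0. ] t 37.0
shift [-0.0001  0.0001  0.0263] turn -0.2
```

Emit:
drive_tool(moves="0 0 0.01 0 -0.3; 0 0 0.018 0 -0.3; 0 0 0.024 0 -0.3; 0 0 0.026 0 -0.3; 0 0 0.026 0 -0.3; 0 0 0.026 0 -0.3; 0 0 0.026 0 0; 0 0 0.026 0 0.3")

```text
time_s: 37.8
tool_pos: [0.4494, 0.2079, 0.017]
tool_rot: [180.0, -0.0, 89.8]
force: [-0.9, 0.7, 0.3]
grip_width: 0.0464
```

Emit:
drive_tool(moves="0 0 0 0 0.4; 0 0 0 0 0.6; 0 0 0 0 0.6; 0 0 -0.01 0 1; 0 0 -0.03 0 1; 0 0 -0.07 0 1; 0 0 -0.12 0 1; 0 0 -0.16 0 1")

```text
time_s: 38.6
tool_pos: [0.4494, 0.2086, 0.18]
tool_rot: [179.9, -0.0, 89.9]
force: [1.1, 0.9, -0.4]
grip_width: 0.0866
```

Emit:
drive_tool(moves="-0.03 0.02 -0.01 0 1; -0.07 0.04 -0.02 0 1; -0.11 0.06 -0.03 0 1; -0.15 0.08 -0.04 0 1; -0.19 0.1 -0.05 0 1; -0.2 0.12 -0.06 0 1; -0.2 0.12 -0.06 0 1; -0.2 0.12 -0.06 0 1")

```text
time_s: 39.4
tool_pos: [0.5686, 0.0082, 0.2374]
tool_rot: [-180.0, -0.1, 89.8]
force: [-0.6, 1.4, 0.7]
grip_width: 0.0871
```

```bash
python3 - <<'E'
from h import *
to(.56,.1,.2,90)
a,P=cloud("top"); b,Q=cloud("side")
for n,R in(("t",P),("s",Q)):
    for l,xy,z in(("large",(.487,-.298),.085),("small",(.4726,.2843),.061),("jar",(.4494,.2077),.05),("cup",(.574,-.062),.06),("stamp",(.676,-.0545),.06)):
        q=near(R,xy,.045,z,z+.025); print(n,l,len(q),np.round(cv2.minEnclosingCircle((q[:,:2]*1000).astype(np.float32))[0],1) if len(q) else 0, np.percentile(q[:,2],95).round(4) if len(q) else 0)
cv2.imwrite("pics/t9.png",a[:,:,::-1]); cv2.imwrite("pics/s9.png",b[:,:,::-1])
E
```

```text
at [0.5686 0.0082 0.2374] rot [-1.80e+02 -1.00e-01  8.98e+01] w 0.0871 F [-0.6  1.4  0.7] t 39.4
shift [ 0.0918 -0.0088  0.0374] turn -0.2
t large 281 [ 485.8 -299.3] 0.1047
t small 182 [471.4 281.9] 0.0806
t jar 591 [447.8 208.5] 0.0691
t cup 0 0 0
t stamp 0 0 0
s large 321 [ 486.6 -299. ] 0.1052
s small 130 [471.2 284.6] 0.0808
s jar 355 [448.6 209.6] 0.0698
s cup 490 [576.2 -62.2] 0.0776
s stamp 193 [676.5 -54.7] 0.0799
```

View pics/s9.png

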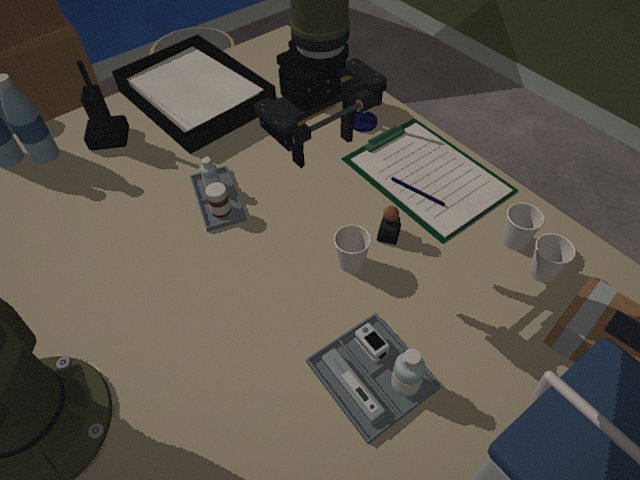

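View pics/t9.png

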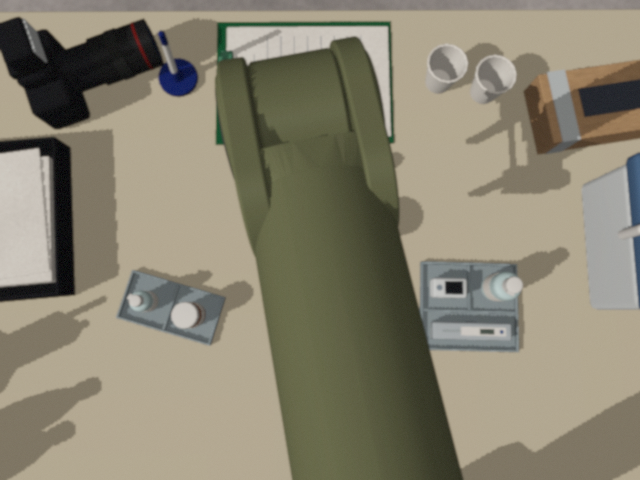

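Side and top pictures agree. The jar (217,198) and small bottle (208,170) stand in the travel tray. The case (355,385), oximeter (373,340) and large bottle (408,370) are in the family tray. The cup and stamp are where they started, and the gripper is clear of everything.

```bash
python3 -c "
from cell import *
print(sign_off())"
```

```text
the job is handed in; nothing more can be done
None
```

Both kits are made up and the job is handed in, at about 39 s of the 120 s allowed. I placed things in the order you listed them.

- **Family tray:** The large gel bottle stands in one square compartment, with its cap at 0.105 m. The oximeter lies flat with its screen up in the other, its top at 35 mm. The thermometer case lies flat in the long compartment, its top at 27 mm.
- **Traveller's tray:** The small gel bottle and the tablet jar stand upright, one in each compartment.
- **Cup and stamp:** Both were within about 2 mm of their starting positions. Only the side camera could check them at the end, because the arm hid them from the top camera.

The last pictures from both cameras showed all five items in place and the gripper clear of everything.

Two small slips had no visible effect. The large gel bottle was released about 4 mm above the tray floor and stayed upright. I also moved the case sideways with the wrong sign while it was in the air, and corrected that before lowering it.

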